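Hang the gauge-block pail on the spring balance

TASK

With a light fingertip push, not a grip, swing the folded red bail of the small metal pail upright while the pail stays standing on the bench, then hang the pail by it on the yellow twin-prong hook of the spring balance, the bail lying in the dip of both prongs. Set the load down gently, without dropping it onto the hook or forcing the hook down, and let go so that the pail hangs level, still and clear of the bench. Do not shove or tip the pail, and leave the two cases and the ring gauge where they are.

Things in the scene. Friction and masses are not known exactly. Their poses are not given: they have to be found in the camera images.
- pail: Open aluminium pail of steel gauge blocks, 100 (x) x 90 (y) x 80 (z) mm, loose on the bench, 0.4 to 0.6 kg. Origin: centre of its underside, z up. Its red bail is folded to the pail's -x side: the crown bar stands out about 55 mm beyond that wall, about 120 mm up. A push of more than about 2 N slides the pail.
- pivot (a point): On the pail, middle of the bail's hinge axis (along the pail's y), 72 mm above the underside. The bail is 8 mm round rod: two 115 mm arms at y = +-52 mm, outside the pail, joined by a straight crown bar along y.
- bail (a joint): Bail angle q, rad, about the pail's y: 0 folded on its stop (arms 0.42 rad above level, towards the pail's -x); 1.15 upright, crown 187 mm above the pail's underside; 1.29 far stop. Crown at pail x = -115 cos(0.42+q), z = 72 + 115 sin(0.42+q) mm. Light friction holds it near upright where left; low down it may sink. Swing it up with less than 8 N. Starts at 0 to 0.1.
- crown (a point): Middle of the red crown bar of the bail, on the bar's centreline (rod 8 mm thick, 104 mm long between the arms).
- stand: Spring balance fixed to the bench: foot 120 x 130 mm, upright blue column, white dial, yellow twin-prong hook. Origin: column axis at bench level, z up; the hook points to the stand's -x and is open at that end. Way on: from there, crown above the tips, prongs between crown and pail rim and inside the two arms. The hook gives about 0.4 mm per N downwards, 12 mm of travel; safe to 10 N.
- under_hook (a point): Point at bench level under the middle of the hook's trough, 90 mm from the column axis to the stand's -x; axes as the stand. Above it two 8 mm prongs, parallel to x at y = +-32 mm, dip into a trough, flat for 18 mm. Trough height is NOT measured: the prong centreline there is anywhere from 218 to 267 mm above the bench; see or feel for it. A bar lying in it has its centre 8 mm higher.
- hook_end (a point): Point at bench level under the hook's upturned tips, midway between the prongs, 116 mm from the column axis to the stand's -x. The tips' centreline is 20 mm above the trough's; on the column side the prongs rise 12 mm above the trough. No part of hook or column stands more than 26 mm above the trough's centreline.
- blue_case: Bystander: blue plastic gauge case, 140 x 75 x 32 mm, loose. Origin: centre of the underside.
- red_case: Bystander: red plastic micrometer case, 110 x 60 x 30 mm, loose. Origin: centre of the underside.
- ring_gauge: Bystander: steel ring gauge, 60 mm across, 20 mm high, loose. Origin: centre of the underside.

How it is judged (in metres and radians):
On the way, in this order (a step that is already met when the one before it is completed fails the run):
1. the bail stands upright (within 10 degrees) with the pail still standing on the bench (value of joint bail above 0.98 rad and height (world z) of pail below 0.008 m and angle between pail's own z axis and vertical below 0.1 rad), for 0.2 s.
2. the pail is lifted clear of the bench by 25 mm (height (world z) of pail above 0.025 m), for 0.1 s.
At the end, for the whole second after the job is handed in: The crown bar lies in the trough of both prongs (within 14 mm of its centre along and across, square within 10 degrees), the hook bears the pail, which hangs over 30 mm clear of the bench, level within 10 degrees, at rest and released (x of crown in the frame of stand between -0.104 and -0.076 m and y of crown in the frame of stand between -0.014 and 0.014 m and angle between the y axis of pail and the y axis of stand, either way round below 0.17 rad and contact force between pail and stand above 2.5 N and height (world z) of pail above 0.03 m and angle between pail's own z axis and vertical below 0.17 rad and linear speed of pail below 0.04 m/s and angular speed of pail below 0.4 rad/s); the robot touches nothing.
It fails at once if before its bail is up, the standing pail is shoved more than 30 mm, or the fingers press or squeeze it or its bail with more than 8 N (value of joint bail below 0.9 rad and height (world z) of pail below 0.006 m and (contact force between the fingers and pail above 8 N or distance of pail from where it was at the start of the episode above 0.03 m)).
It fails at once if the pail tipped more than 25 degrees (angle between pail's own z axis and vertical above 0.44 rad).
It fails at once if more than 10 N on the balance (contact force between anything else and stand above 10 N).
It fails at once if the pail dropped (moving faster than 0.2 m/s with no finger on it) (contact force between the fingers and pail below 0.05 N and linear speed of pail above 0.2 m/s).
It fails at once if a case or the ring gauge moved more than 15 mm (distance of any of blue_case, red_case, ring_gauge from where it was at the start of the episode above 0.015 m).
It also fails if it takes over 72 s, if anything falls off the work surface, if the arm or the gripper's body presses on something with over 40 N, if the wrist force passes 120 N, or if a joint passes its speed limit or range.

ROBOT

A 6-joint arm with a two-finger parallel gripper is mounted at the origin on the work surface. World frame = base frame: x ahead of the robot, y to its left, z up, the work surface at z = 0. Lengths are in mm, angles in rad, forces in N, time in s.
With the tool pointing down it reaches from about 425 to 950 mm from the base axis. Payload 3.5 kg.
Tool frame: the origin (TCP) lies at the very end of the fingers, on their centre line; the grasp point (between the pads) lies 19 mm behind it; z points along the fingers, y is the direction in which the jaws open and shut (so a half turn about z gives the same grasp; the last joint's range is limited). The gripper opens to 85 mm and grips with 20 to 120 N. Pads are 22 mm wide; open, the fingers measure 114 mm over their backs; the gripper's body (76 mm by 85 mm) begins 54 mm behind the grasp point. The pads swing forward as they close: fully open they stand 13 mm farther back than shut.
Start: joints at [1.198, 0.286, 1.577, -0, 1.279, -0.15], TCP at [149.112, 658.31, 231.325] pointing down, gripper open.
Joint ranges: [-2.77, 2.77], [-0.9, 2.22], [0.21, 2.48], [-1.53, 4.67], [0.24, 2.81], [-2.84, 2.84]. Speed limits (rad/s): [2.79, 2.79, 3.14, 3.14, 3.14, 3.14].

INTERFACE

Orientations are given as a unit quaternion [x, y, z, w].
In Python, from cell import arm gives the robot as it stands. The module is installed in compiled form; this text tells all that it offers.
- The arm moves only by the tool apply_moves, never from a script. Its argument "targets" is a list of rows, each a list of 3 entries, a list of its own where there are three numbers: the turn, a rotation vector about the tool's x, y, z each as a share of 6 degrees, from -1 to 1, then the shift along the tool's x, y, z each as a share of 0.04 m, from -1 to 1, then the opening, from 0 (shut) to 1 (fully open). In form: [[[wx, wy, wz], [dx, dy, dz], gripper], ...]. A call has 1 to 12 rows; each row shifts and turns the commanded pose from where the row before left it, along the tool's axes as they then stand; what a row does not reach is not made up. A row lasts 1/12 s, in which the tool goes at most 41.7 mm and 7.16 degrees, less where a joint would pass 70% of its speed; a pose out of reach is approached as far as the arm can. A call with a number of a shift or a turn outside -1 to 1 is refused whole. A call with a gripper value outside its range is refused whole. The fingers move at their own pace and stop on an object; "squeeze" is the grip in N (left out, the last holds). Time passes only in rows, so rows that do not move let the fingers close. It gives the time, the measured TCP pose, the force and the opening at its end, in the units of the state.
- arm.get_obs(): the state, without advancing time (a new reading comes with each control period).
- arm.grab_frame(name): name is "side" or "top" or "wrist"; returns a dict with "color" (384x512x3 uint8, red, green, blue), "fov_y" (degrees; the focal length in pixels is half the picture's height over the tangent of half this angle, whatever the lens; pixels are square), "cx", "cy" (the principal point, pixels), "T" (4x4, takes a point from camera to world coordinates); the wrist camera has in their place "T_tool_cam" (4x4, takes a point from camera to tool coordinates, whose origin is the TCP and whose axes are the flange's). Camera axes: x right, y up, looking along -z (the intrinsics and any distortion apply to the point x, -y, -z); pixel columns grow to the right and rows downward; lengths in mm; the calibration is good to about 2 mm. A picture is of the moment at which its call begins: read the wrist's pose just before it. There is no depth.
- arm.sign_off(): hands the job in, once; it reports no verdict.
The state is a dict: "time_s": time; "joint_pos": joint angles; "qd": joint speeds; "joint_efforts": joint torques, N m; "position": TCP position; "eef_rot": TCP orientation; "ft_force": force on the tool from outside, world axes, zero at the start; "wrist_torque": the same for the moment, N m; "grip_width": opening from 0.0 (shut) to 1.0 (fully open).
Only numpy, scipy, OpenCV 4.12 (cv2) and the standard library are available. Lean on these libraries where they do the work, as an engineer would, in place of code of your own. Each camera call takes 0.05 s, during which the arm holds its last target. There are 200 camera calls.

## Working session

There is one attempt and no reset: what is moved stays moved. The work goes in short steps, Python scripts to look and compute and a tool call to move; the robot and the scene stay as the last step left them, time stands still between calls to the robot, and variables do not carry over. Pictures are saved under pics/ and viewed, about 8 in all and at most 12, crops included, and the job is handed in when it is done.

Besides the shell and the picture viewer there is one more tool, called after "Call:" as name(argument=value, ...) on one line, values as JSON. apply_moves: Moves the arm, as the interface text tells. Shift numbers are shares of 0.04 m and turn numbers shares of 6 degrees, none past 1 either way. Its arguments: {"type":"object","properties":{"targets":{"type":"array"},"squeeze":{"type":"number"}},"required":["targets"]}

```bash
mkdir -p pics; python3 - <<'E'
from cell import arm
import cv2,pickle
o=arm.get_obs(); print({k:o[k] for k in('time_s','position','eef_rot','ft_force','grip_width')})
fs={}
for n in('side','top'):
    f=arm.grab_frame(n); fs[n]=f
    print(n,f['fov_y'],f['cx'],f['cy'],f['T'],[k for k in f])
    cv2.imwrite(f'pics/{n}0.png',f['color'][...,::-1])
pickle.dump(fs,open('f0.pkl','wb'))
E
```

```text
{'time_s': 0.0, 'position': array([148.86915608, 657.70354582, 229.93812376]), 'eef_rot': array([ 1.11164823e-01,  9.93801297e-01, -1.12478175e-03, -3.14195846e-04]), 'ft_force': array([ 0.80373078,  0.12432038, -0.44641761]), 'grip_width': 1.0014680381598258}
side 51.83190240624761 258.17350040736585 189.79560980251983 [[ 9.65379034e-01  1.59175365e-01 -2.06655567e-01  3.60607072e+02]
 [-2.60111039e-01  5.27781214e-01 -8.08572345e-01 -7.06723704e+02]
 [-1.96358723e-02  8.34332184e-01  5.50912188e-01  5.66927949e+02]
 [ 0.00000000e+00  0.00000000e+00  0.00000000e+00  1.00000000e+00]] ['color', 'fov_y', 'cx', 'cy', 'T']
top 49.71959444316283 252.73078555515457 183.88684393274548 [[-1.79597899e-02  9.90063490e-01 -1.39469468e-01  4.49516321e+02]
 [-9.99809277e-01 -1.67133619e-02  1.01031085e-02 -2.80112633e+01]
 [ 7.67171518e-03  1.39624317e-01  9.90174830e-01  9.22414046e+02]
 [ 0.00000000e+00  0.00000000e+00  0.00000000e+00  1.00000000e+00]] ['color', 'fov_y', 'cx', 'cy', 'T']
```

View pics/side0.png

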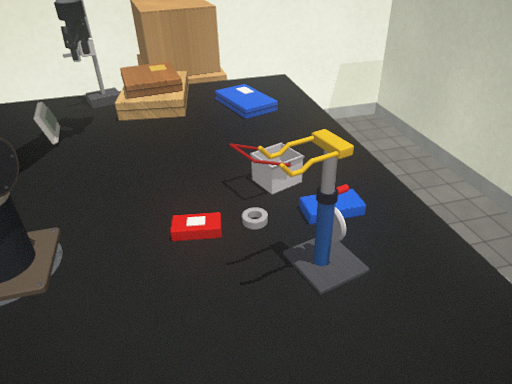

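View pics/top0.png

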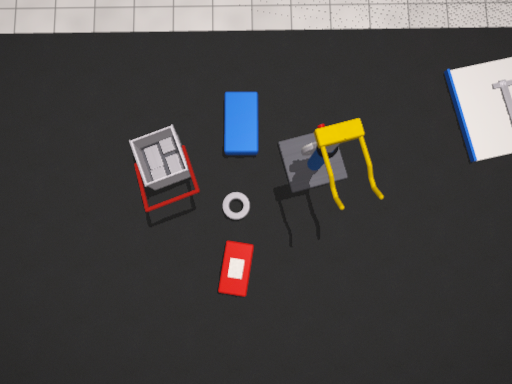

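```bash
cat > h.py <<'E'
import numpy as np,cv2,pickle
from scipy.spatial.transform import Rotation as R
def ray(f,p,T=None):
    T=f['T'] if T is None else T
    F=f['color'].shape[0]/2/np.tan(np.radians(f['fov_y']/2))
    d=np.array([(p[0]-f['cx'])/F,-(p[1]-f['cy'])/F,-1.])
    return T[:3,3],T[:3,:3]@d
def plane(f,p,z,T=None):
    o,d=ray(f,p,T); return o+d*(z-o[2])/d[2]
def tri(*rs):
    A=0;b=0
    for o,d in rs:
        d=d/np.linalg.norm(d);M=np.eye(3)-np.outer(d,d);A=A+M;b=b+M@o
    x=np.linalg.solve(A,b)
    return x,[round(float(np.linalg.norm(np.cross(x-o,d/np.linalg.norm(d)))),1) for o,d in rs]
def proj(f,X,T=None):
    T=f['T'] if T is None else T
    F=f['color'].shape[0]/2/np.tan(np.radians(f['fov_y']/2))
    c=T[:3,:3].T@(np.array(X)-T[:3,3]); return np.array([f['cx']-F*c[0]/c[2],f['cy']+F*c[1]/c[2]])
def masks(f):
    h=cv2.cvtColor(f['color'],cv2.COLOR_RGB2HSV)
    return dict(red=cv2.inRange(h,(0,150,60),(8,255,255))|cv2.inRange(h,(172,150,60),(180,255,255)),yel=cv2.inRange(h,(18,150,80),(32,255,255)))
E
python3 - <<'E'
from h import *
fs=pickle.load(open('f0.pkl','rb'))
a=cv2.resize(fs['top']['color'][80:220,120:400],None,fx=2.8,fy=2.8,interpolation=cv2.INTER_CUBIC)
b=cv2.resize(fs['side']['color'][120:300,220:380],None,fx=3.3,fy=3.3,interpolation=cv2.INTER_CUBIC)
cv2.imwrite('pics/topc.png',a[...,::-1]);cv2.imwrite('pics/sidec.png',b[...,::-1])
E
```

```text
(no output)
```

View pics/topc.png

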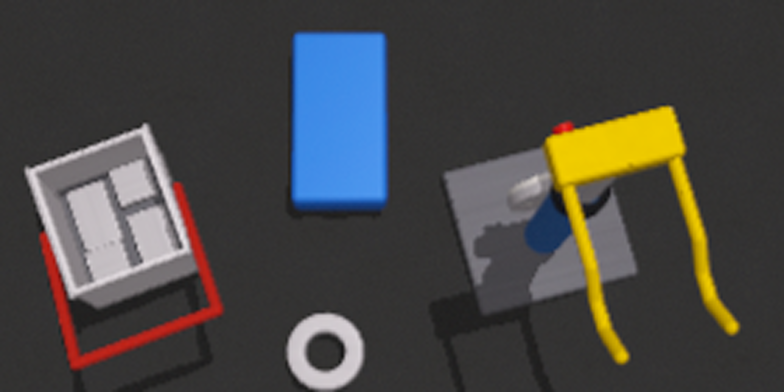

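View pics/sidec.png

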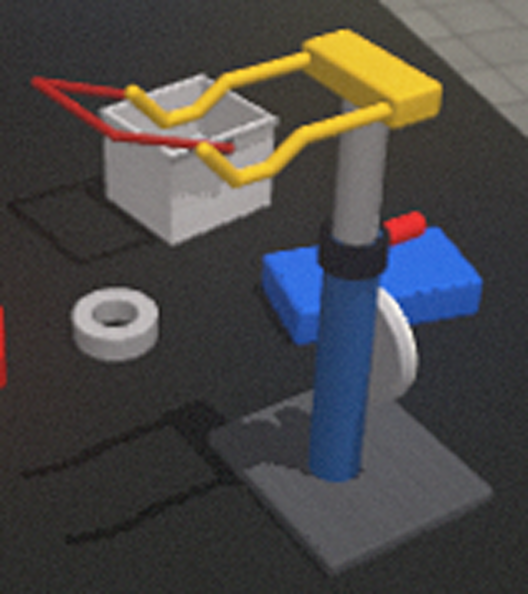

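```bash
python3 - <<'E'
from h import *
np.set_printoptions(precision=1,suppress=True)
fs=pickle.load(open('f0.pkl','rb'));t,s=fs['top'],fs['side']
tp=lambda u,v:(120+(u+.5)/2.8-.5,80+(v+.5)/2.8-.5)
sp=lambda u,v:(220+(u+.5)/3.3-.5,120+(v+.5)/3.3-.5)
T=lambda a,b:tri(ray(t,tp(*a)),ray(s,sp(*b)))
c1=T((77,362),(38,82));c2=T((217,311),(112,133));print('crown',c1,c2,np.linalg.norm(c1[0]-c2[0]))
r=[plane(t,tp(*p),80) for p in((28,170),(147,126),(197,268),(72,298))]
print('rim',np.array(r)); 
for i in range(4):print(np.linalg.norm(r[i]-r[i-1]),end=' ')
for i in((0,1),(1,2),(3,2),(0,3)): d=r[i[1]]-r[i[0]];print(i,np.degrees(np.arctan2(d[1],d[0])))
t1=T((622,357),(132,92));t2=T((733,328),(205,150));print('tips',t1,t2,np.linalg.norm(t1[0]-t2[0]))
q1=T((600,310),(170,118));q2=T((708,287),(237,177));print('trough?',q1,q2)
f=[plane(t,tp(*p),8) for p in((443,175),(636,272),(488,313))];print('foot',np.array(f),'centre',(f[0]+f[1])/2,[np.linalg.norm(f[i]-f[2]) for i in(0,1)])
d=f[0]-f[2];print(np.degrees(np.arctan2(d[1],d[0])))
# block
print('block',T((552,150),(305,45)),)
for n,p in(('ring',(325,351)),('b',(340,118))):print(n,plane(t,tp(*p),20))
E
```

```text
crown (array([517.3, 169.2, 118.6]), [0.2, 0.2]) (array([550.6,  72.2, 120.8]), [0.2, 0.2]) 102.57474437441442
rim [[663.8 217.6  80. ]
 [696.1 129.6  80. ]
 [588.   92.   80. ]
 [567.3 183.2  80. ]]
102.43337054327763 93.65246792402776 114.47067218271243 93.53394987187407 (0, 1) -69.8293356579529
(1, 2) -160.79889266598866
(3, 2) -77.21664348631947
(0, 3) -160.4122382988473
tips (array([ 501.1, -172.2,  281.3]), [0.1, 0.1]) (array([ 516.6, -235. ,  281.4]), [0.6, 0.6]) 64.68173432221546
trough? (array([ 526.2, -164.7,  260.2]), [3.8, 3.8]) (array([ 538.8, -227.6,  260.4]), [3.5, 3.5])
foot [[ 672.6  -96.     8. ]
 [ 590.7 -248.2    8. ]
 [ 559.7 -128.8    8. ]] centre [ 631.7 -172.1    8. ] [np.float64(117.52620691226336), np.float64(123.36934856719228)]
16.20318673452081
block (array([ 612.2, -136.3,  276.4]), [8.6, 8.6])
ring [530.6   0.7  20. ]
b [717.8 -13.6  20. ]
```

Call:
apply_moves(targets=[[[0,0,0],[-0.3,-0.35,0.0],0],[[0,0,0],[-0.64,-0.7,0.0],0],[[0,0,0],[-0.64,-0.7,0.0],0],[[0,0,0],[-0.64,-0.7,0.0],0],[[0,0,0],[-0.64,-0.7,0.1],0],[[0,0,0],[-0.64,-0.7,0.1],0],[[0,0,0],[-0.64,-0.7,0.1],0],[[0,0,0],[-0.64,-0.7,0.1],0],[[0,0,0],[-0.64,-0.7,0.1],0],[[0,0,0],[-0.64,-0.7,0.1],0],[[0,0,0],[-0.64,-0.7,0.1],0],[[0,0,0],[-0.64,-0.7,0.1],0]])

```text
time_s: 1.1
position: [364.5, 277.6, 198.9]
eef_rot: [0.111, 0.994, -0.0, -0.0]
ft_force: [0.3, 0.2, 0.4]
grip_width: -0.003
```

Call:
apply_moves(targets=[[[0,0,0],[-0.64,-0.7,0.1],0],[[0,0,0],[-0.64,-0.7,0.1],0],[[0,0,0],[-0.64,-0.7,0.1],0],[[0,0,0],[-0.64,-0.7,0.1],0],[[0,0,-0.9],[-0.64,-0.7,0.1],0],[[0,0,-0.9],[-0.3,-0.3,0.1],0],[[0,0,-0.9],[0,0,0],0],[[0,0,-0.9],[0,0,0],0],[[0,0,-0.9],[0,0,0],0],[[0,0,-0.8],[0,0,0],0]])

```text
time_s: 1.93
position: [468.2, 100.8, 174.7]
eef_rot: [-0.167, 0.986, 0.0, -0.001]
ft_force: [0.5, -0.6, -0.3]
grip_width: 0.0
```

Call:
apply_moves(targets=[[[0,-0.9,0],[0,0,0],0],[[0,-0.9,0],[0,0,0],0],[[0,-0.9,0],[0,0,0],0],[[0,-0.9,0],[0,0,0],0],[[0,-0.9,0],[0,0,0],0],[[0,-0.9,0],[0,0,0],0],[[0,-0.9,0],[0,0,0],0],[[0,-0.4,0],[0,0,0],0],[[0,0,0],[0,0,0],0]])

```text
time_s: 2.68
position: [473.3, 101.3, 178.0]
eef_rot: [-0.155, 0.926, 0.056, 0.339]
ft_force: [0.2, -0.2, 0.2]
grip_width: -0.002
```

```bash
cat >> h.py <<'E'
Pc=np.array([633.,155.,0]);yaw=np.radians(19.2)
def topail(X): 
    d=np.array(X)-Pc;c,s=np.cos(yaw),np.sin(yaw);return np.array([c*d[0]+s*d[1],-s*d[0]+c*d[1],d[2]])
def fr_pail(X):
    c,s=np.cos(yaw),np.sin(yaw);return Pc+np.array([c*X[0]-s*X[1],s*X[0]+c*X[1],X[2]])
def tool(o,P):  # shares in tool axes to go to world P
    return R.from_quat(o['eef_rot']).as_matrix().T@(np.array(P)-o['position'])/40
E
python3 - <<'E'
from h import *
from cell import arm
np.set_printoptions(precision=3,suppress=True)
o=arm.get_obs();M=R.from_quat(o['eef_rot']).as_matrix();print(o['time_s'],o['position'],topail(o['position']),o['joint_pos'],o['ft_force'],o['grip_width']);print(M)
c=np.cos(yaw),np.sin(yaw);print('z in pail',M[0,2]*c[0]+M[1,2]*c[1],-M[0,2]*c[1]+M[1,2]*c[0],M[2,2])
f=arm.grab_frame('wrist');print(f['T_tool_cam'],f['fov_y']);cv2.imwrite('pics/w1.png',f['color'][...,::-1])
E
```

```text
2.6833 [473.307 101.3   177.951] [-168.47     1.805  177.951] [-0.164 -0.461  2.484  0.609  0.565 -2.495] [ 0.199 -0.205  0.168] -0.0020134008781840518
[[-0.722 -0.325  0.61 ]
 [-0.249  0.946  0.209]
 [-0.645 -0.    -0.764]]
z in pail 0.6452156384581581 -0.002867349779834466 -0.7639951296927697
[[   0.       0.963    0.269   69.492]
 [   1.      -0.      -0.       0.424]
 [  -0.       0.269   -0.963 -142.636]
 [   0.       0.       0.       1.   ]] 62.520849710270355
```

View pics/w1.png

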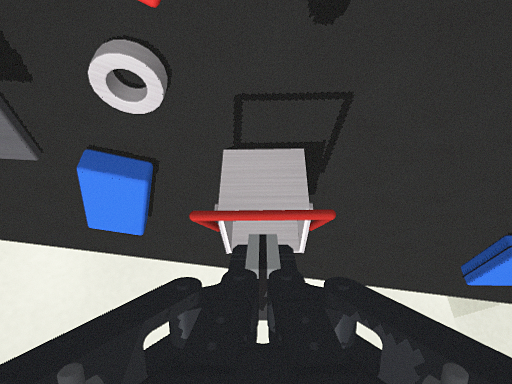

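Call:
apply_moves(targets=[[[0,0.4,0],[0.1,0,0.4],0],[[0,0.4,0],[0.2,0,0.5],0],[[0,0,0],[0.1,0,0.1],0],[[0,0,0],[0,0,0],0]])

```text
time_s: 3.07
position: [482.6, 106.4, 132.9]
eef_rot: [-0.158, 0.941, 0.051, 0.295]
ft_force: [-0.4, -0.8, -1.7]
grip_width: 0.004
```

```bash
cat > st.py <<'E'
from h import *
from cell import arm
np.set_printoptions(precision=3,suppress=True)
o=arm.get_obs();M=R.from_quat(o['eef_rot']).as_matrix();P=topail(o['position']);print(o['time_s'],P,o['joint_pos'],o['ft_force'])
c,s=np.cos(yaw),np.sin(yaw);A=np.array([[c,s,0],[-s,c,0],[0,0,1]])@M;print('tool axes in pail\n',A)
bar=np.array([-104.7,0,119.7]);print('bar in tool',A.T@(bar-P))
E
python3 st.py
```

```text
3.0667 [-157.989    3.595  132.869] [-0.122 -0.305  2.444  0.549  0.509 -2.442] [-0.384 -0.802 -1.722]
tool axes in pail
 [[-0.82   0.001  0.572]
 [ 0.003  1.     0.002]
 [-0.572  0.003 -0.82 ]]
bar in tool [-36.184  -3.581  41.278]
```

Call:
apply_moves(targets=[[[0,0,0],[0,-0.09,0.3],0],[[0,0,0],[0,0,0.5],0],[[0,0,0],[0,0,0.4],0],[[0,0,0],[0,0,0.28],0],[[0,0,0],[-0.2,0,0],0],[[0,0,0],[-0.15,0,0],0],[[0,0,0],[0,0,0],0],[[0,0,0],[0,0,0],0]])

```text
time_s: 3.73
position: [529.2, 117.3, 96.8]
eef_rot: [-0.158, 0.94, 0.05, 0.299]
ft_force: [0.0, -0.3, 0.2]
grip_width: -0.001
```

```bash
python3 st.py; python3 - <<'E'
from h import *
from cell import arm
f=arm.grab_frame('wrist');g=arm.grab_frame('side')
cv2.imwrite('pics/w2.png',np.hstack([f['color'],cv2.resize(g['color'][100:250,200:350],(384,384))])[...,::-1][:,150:])
E
```

```text
3.7333 [-110.437   -1.431   96.797] [-0.079 -0.094  2.357  0.673  0.38  -2.551] [ 0.01  -0.348  0.233]
tool axes in pail
 [[-0.816  0.002  0.578]
 [ 0.002  1.    -0.001]
 [-0.578 -0.    -0.816]]
bar in tool [-17.924   1.436 -15.367]
```

View pics/w2.png

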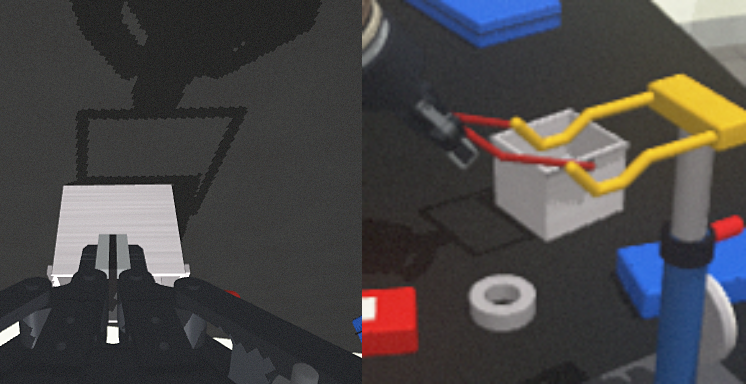

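```bash
python3 - <<'E'
from h import *
from cell import arm
o=arm.get_obs();P=topail(o['position'])[[0,2]]
N=30;th=np.linspace(.43,1.57,N+1)[1:];al0=np.radians(35.2);al=al0-np.arange(1,N+1)*np.radians(1.02)
pa=al0
for i in range(N):
    d=np.array([np.sin(al[i]),-np.cos(al[i])]);n=np.array([np.cos(al[i]),np.sin(al[i])])
    b=np.array([-115*np.cos(th[i]),72+115*np.sin(th[i])]);T=b+16*d-15.5*n
    D=np.array([np.sin(pa),-np.cos(pa)]);Nn=np.array([np.cos(pa),np.sin(pa)])
    dx=round(float(-(T-P)@Nn/40),2);dz=round(float((T-P)@D/40),2)
    print(f'[[0,0.17,0],[{dx},0,{dz}],0],',end='' if i not in(9,19) else '\n\n')
    P=P-dx*40*Nn+dz*40*D;pa=al[i]
E
```

```text
[[0,0.17,0],[-0.18,0,-0.05],0],[[0,0.17,0],[-0.08,0,-0.06],0],[[0,0.17,0],[-0.1,0,-0.06],0],[[0,0.17,0],[-0.09,0,-0.05],0],[[0,0.17,0],[-0.09,0,-0.05],0],[[0,0.17,0],[-0.09,0,-0.05],0],[[0,0.17,0],[-0.1,0,-0.05],0],[[0,0.17,0],[-0.09,0,-0.05],0],[[0,0.17,0],[-0.1,0,-0.04],0],[[0,0.17,0],[-0.09,0,-0.04],0],

[[0,0.17,0],[-0.1,0,-0.04],0],[[0,0.17,0],[-0.1,0,-0.04],0],[[0,0.17,0],[-0.1,0,-0.04],0],[[0,0.17,0],[-0.1,0,-0.03],0],[[0,0.17,0],[-0.1,0,-0.03],0],[[0,0.17,0],[-0.1,0,-0.03],0],[[0,0.17,0],[-0.1,0,-0.03],0],[[0,0.17,0],[-0.1,0,-0.02],0],[[0,0.17,0],[-0.1,0,-0.02],0],[[0,0.17,0],[-0.1,0,-0.02],0],

[[0,0.17,0],[-0.1,0,-0.02],0],[[0,0.17,0],[-0.1,0,-0.02],0],[[0,0.17,0],[-0.1,0,-0.01],0],[[0,0.17,0],[-0.11,0,-0.01],0],[[0,0.17,0],[-0.1,0,-0.01],0],[[0,0.17,0],[-0.1,0,-0.01],0],[[0,0.17,0],[-0.1,0,-0.01],0],[[0,0.17,0],[-0.1,0,0.0],0],[[0,0.17,0],[-0.11,0,0.0],0],[[0,0.17,0],[-0.1,0,0.0],0],
```

Call:
apply_moves(targets=[[[0,0.1,0],[-0.08,0,-0.03],0],[[0,0.1,0],[-0.09,0,-0.03],0],[[0,0.14,0],[-0.09,0,-0.05],0],[[0,0.17,0],[-0.1,0,-0.06],0],[[0,0.17,0],[-0.09,0,-0.05],0],[[0,0.17,0],[-0.09,0,-0.05],0],[[0,0.17,0],[-0.09,0,-0.05],0],[[0,0.17,0],[-0.1,0,-0.05],0],[[0,0.17,0],[-0.09,0,-0.05],0]])

```text
time_s: 4.58
position: [546.1, 123.4, 127.4]
eef_rot: [-0.161, 0.959, 0.039, 0.23]
ft_force: [-1.2, 0.3, 0.2]
grip_width: 0.003
```

```bash
python3 st.py; python3 - <<'E'
from h import *
from cell import arm
g=arm.grab_frame('side');t=arm.grab_frame('top')
cv2.imwrite('pics/s3.png',np.hstack([cv2.resize(g['color'][100:250,200:350],(384,384)),cv2.resize(t['color'][90:240,100:250],(384,384))])[...,::-1])
E
```

```text
4.5833 [-92.44   -1.22  127.358] [-0.033 -0.068  2.223  0.309  0.565 -2.163] [-1.221  0.315  0.193]
tool axes in pail
 [[-0.891  0.002  0.454]
 [ 0.002  1.    -0.001]
 [-0.454  0.001 -0.891]]
bar in tool [14.404  1.185  1.258]
```

View pics/s3.png

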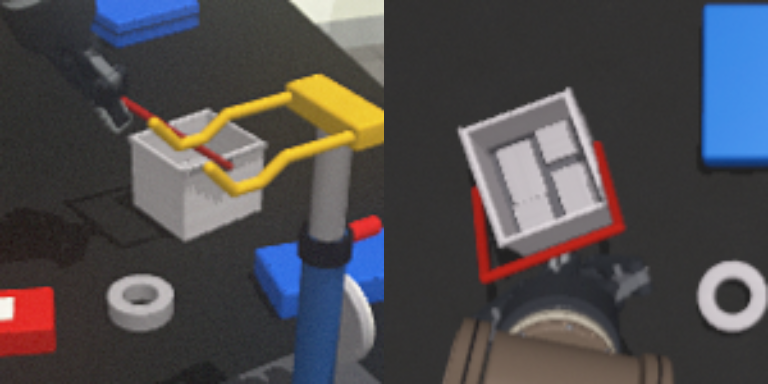

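Call:
apply_moves(targets=[[[0,0.17,0],[-0.09,0,-0.05],0],[[0,0.17,0],[-0.1,0,-0.04],0],[[0,0.17,0],[-0.09,0,-0.04],0],[[0,0.17,0],[-0.1,0,-0.04],0],[[0,0.17,0],[-0.1,0,-0.04],0],[[0,0.17,0],[-0.1,0,-0.04],0],[[0,0.17,0],[-0.1,0,-0.03],0],[[0,0.17,0],[-0.1,0,-0.03],0],[[0,0.17,0],[-0.1,0,-0.03],0],[[0,0.17,0],[-0.1,0,-0.03],0],[[0,0.17,0],[-0.1,0,-0.02],0],[[0,0.17,0],[-0.1,0,-0.02],0]])

```text
time_s: 5.68
position: [582.7, 135.9, 159.8]
eef_rot: [-0.164, 0.978, 0.021, 0.126]
ft_force: [-0.4, -0.4, -0.1]
grip_width: -0.002
```

```bash
python3 st.py
```

```text
5.6833 [-53.819  -1.488 159.785] [ 0.027  0.061  1.988  0.102  0.85  -1.934] [-0.405 -0.422 -0.113]
tool axes in pail
 [[-0.967  0.003  0.254]
 [ 0.003  1.    -0.   ]
 [-0.254  0.    -0.967]]
bar in tool [59.407  1.346 25.824]
```

Call:
apply_moves(targets=[[[0,0.17,0],[-0.1,0,-0.02],0],[[0,0.17,0],[-0.1,0,-0.02],0],[[0,0.17,0],[-0.1,0,-0.02],0],[[0,0.17,0],[-0.1,0,-0.01],0],[[0,0.17,0],[-0.11,0,-0.01],0],[[0,0.17,0],[-0.1,0,-0.01],0],[[0,0.17,0],[-0.1,0,-0.01],0],[[0,0.17,0],[-0.1,0,-0.01],0],[[0,0.17,0],[-0.1,0,0],0],[[0,0,0],[-0.1,0,0],0],[[0,0,0],[0,0,0],0],[[0,0,0],[0,0,0],0]])

```text
time_s: 6.68
position: [619.0, 148.5, 170.9]
eef_rot: [-0.165, 0.985, 0.008, 0.048]
ft_force: [-0.6, 0.3, -0.3]
grip_width: -0.003
```

```bash
python3 st.py; python3 - <<'E'
from h import *
from cell import arm
g=arm.grab_frame('side');t=arm.grab_frame('top');pickle.dump(dict(side=g,top=t),open('f4.pkl','wb'))
cv2.imwrite('pics/s4.png',np.hstack([cv2.resize(g['color'][90:240,200:350],(384,384),interpolation=cv2.INTER_CUBIC),cv2.resize(t['color'][90:240,100:250],(384,384),interpolation=cv2.INTER_CUBIC)])[...,::-1])
E
```

```text
6.6833 [-15.333  -1.578 170.874] [ 0.066  0.207  1.789  0.03   1.051 -1.851] [-0.577  0.266 -0.291]
tool axes in pail
 [[-0.995  0.002  0.098]
 [ 0.002  1.     0.   ]
 [-0.098  0.    -0.995]]
bar in tool [93.964  1.337 42.151]
```

View pics/s4.png

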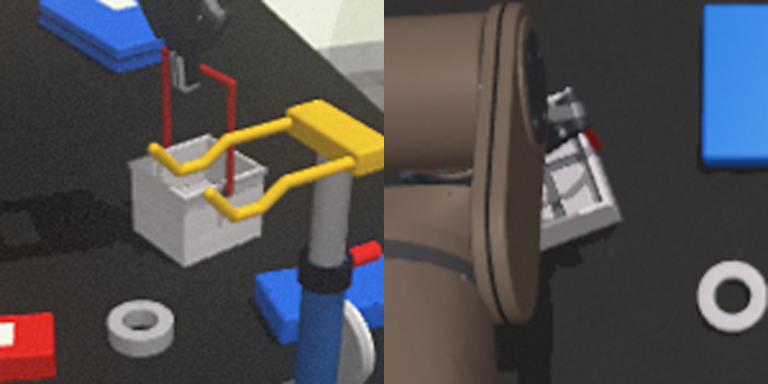

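```bash
python3 - <<'E'
from h import *
s=pickle.load(open('f4.pkl','rb'))['side']
for q in(.95,1.05,1.15,1.25):
    a=.42+q
    print(q,[((proj(s,fr_pail([-115*np.cos(a),y,72+115*np.sin(a)]))-[200,90]+.5)*2.56-.5).round(0) for y in(-52,52)], [((proj(s,fr_pail([-50,y,80]))-[200,90]+.5)*2.56-.5).round(0) for y in(-45,45)])
E
```

```text
0.95 [array([212.,  92.]), array([148.,  57.])] [array([184., 198.]), array([132., 162.])]
1.05 [array([222.,  87.]), array([157.,  52.])] [array([184., 198.]), array([132., 162.])]
1.15 [array([232.,  84.]), array([167.,  49.])] [array([184., 198.]), array([132., 162.])]
1.25 [array([242.,  81.]), array([176.,  47.])] [array([184., 198.]), array([132., 162.])]
```

Call:
apply_moves(targets=[[[0,0,0],[0.2,0,0],0],[[0,0,0],[0.5,0,0],0],[[0,0,0],[0.6,0,0],0],[[0,0.94,0],[0.3,0,-0.4],0],[[0,0,0],[0,0,-0.9],0],[[0,0,0],[0,0,-0.9],0],[[0,0,0],[0,0,-0.7],0.6],[[0,0,1],[0,0,-0.3],0.6],[[0,0,1],[0,0,0],0.6],[[0,0,1],[0,0,0],0.6],[[0,0,1],[0,0,0],0.6],[[0,0,1],[0,0,0],0.6]])

```text
time_s: 7.78
position: [556.4, 126.8, 292.7]
eef_rot: [0.098, 0.995, 0.0, -0.0]
ft_force: [0.3, 0.0, -0.7]
grip_width: 0.598
```

Call:
apply_moves(targets=[[[0,0,1],[0,0,0],0.6],[[0,0,1],[0,0,0],0.6],[[0,0,1],[0,0,0],0.6],[[0,0,1],[0,0,0],0.6],[[0,0,1],[0,0,0],0.6],[[0,0,1],[0,0,0],0.6],[[0,0,1],[0,0,0],0.6],[[0,0,1],[0,0,0],0.6],[[0,0,1],[0,0,0],0.6],[[0,0,1],[0,0,0],0.6],[[0,0,0],[0,0,0],0.6],[[0,0,0],[0,0,0],0.6]])

```text
time_s: 8.78
position: [556.6, 126.9, 292.6]
eef_rot: [0.579, 0.815, 0.0, -0.0]
ft_force: [-0.8, -0.3, 0.6]
grip_width: 0.6
```

```bash
python3 st.py; python3 - <<'E'
from h import *
from cell import arm
o=arm.get_obs();print('to above crown',tool(o,fr_pail([2,0,230])),o['grip_width'])
f=arm.grab_frame('wrist');g=arm.grab_frame('side');pickle.dump((o,f,g),open('f5.pkl','wb'))
cv2.imwrite('pics/s5.png',np.hstack([f['color'][:,60:460],cv2.resize(g['color'][90:240,200:350],(384,384),interpolation=cv2.INTER_CUBIC)])[...,::-1])
E
```

```text
8.7833 [-81.36   -1.416 292.577] [ 0.046  0.015  1.769  0.     1.358 -0.289] [-0.789 -0.277  0.642]
tool axes in pail
 [[-0.  1. -0.]
 [ 1.  0.  0.]
 [ 0. -0. -1.]]
bar in tool [  1.344 -23.34  172.877]
to above crown [0.03472495 2.08399862 1.56442011] 0.5997063672365401
```

View pics/s5.png

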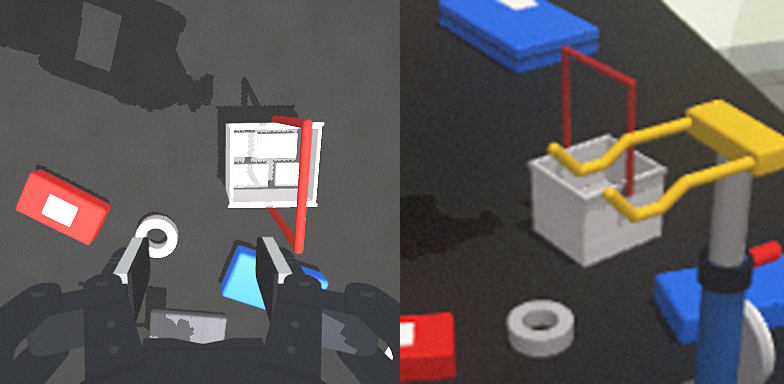

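```bash
python3 - <<'E'
from h import *
np.set_printoptions(precision=1,suppress=True)
o,f,g=pickle.load(open('f5.pkl','rb'))
E=np.eye(4);E[:3,:3]=R.from_quat(o['eef_rot']).as_matrix();E[:3,3]=o['position'];T=E@f['T_tool_cam']
for p in((367,122),(360,250)):print(topail(plane(f,p,187,T)))
sp=lambda u,v:(200+(u-400+.5)/2.56-.5,90+(v+.5)/2.56-.5)
for w,s in(((367,122),(566,48)),((360,250),(634,83))):
    x,e=tri(ray(f,w,T),ray(g,sp(*s)));print(topail(x),e)
E
```

```text
[ -2.8  56.9 187. ]
[  0.7 -49.4 187. ]
[ -0.7  55.9 186.5] [2.0, 2.0]
[  2.1 -50.5 186.1] [1.1, 1.1]
```

Call:
apply_moves(targets=[[[0,0,-0.2],[0.1,0.4,0],0.6],[[0,0,0],[0,0.8,0],0.6],[[0,0,0],[0,0.6,0],0.6],[[0,0,0],[0,0.23,0.3],0.6],[[0,0,0],[0,0,0.7],0.6],[[0,0,0],[0,0,0.7],0.6],[[0,0,0],[0,0,0.6],0.6],[[0,0,0],[0,0,0.4],0.6],[[0,0,0],[0,0,0.3],0.6],[[0,0,0],[0,0,0.1],0.6],[[0,0,0],[0,0,0],0.6]])

```text
time_s: 9.8
position: [631.7, 158.6, 167.7]
eef_rot: [0.572, 0.821, -0.0, -0.001]
ft_force: [0.4, -0.8, 0.6]
grip_width: 0.602
```

Call:
apply_moves(targets=[[[0,0,0],[0,0,0],0.4],[[0,0,0],[0,0,0],0.3],[[0,0,0],[0,0,0],0.2],[[0,0,0],[0,0,0],0.15],[[0,0,0],[0,0,0],0.1],[[0,0,0],[0,0,0],0.05],[[0,0,0],[0,0,0],0],[[0,0,0],[0,0,0],0],[[0,0,0],[0,0,0],0],[[0,0,0],[0,0,0],0]], squeeze=30)

```text
time_s: 10.63
position: [632.7, 158.8, 169.6]
eef_rot: [0.572, 0.82, 0.001, 0.0]
ft_force: [0.1, 0.4, 6.0]
grip_width: 0.078
```

```bash
python3 st.py
```

```text
10.6333 [  0.985   3.649 169.62 ] [ 0.09   0.29   1.688  0.001  1.162 -0.263] [0.11  0.351 6.046]
tool axes in pail
 [[-0.018  1.     0.002]
 [ 1.     0.018  0.   ]
 [ 0.     0.002 -1.   ]]
bar in tool [  -1.705 -105.817   49.744]
```

Call:
apply_moves(targets=[[[0,0,0],[0,0,-0.05],0],[[0,0,0],[0,0,-0.1],0],[[0,0,0],[0,0,-0.2],0],[[0,0,0],[0,0,-0.3],0],[[0,0,0],[0,0,-0.4],0],[[0,0,0],[0,0,-0.4],0],[[0,0,0],[0,0,-0.4],0],[[0,0,0],[0,0,-0.4],0],[[0,0,0],[0,0,-0.4],0],[[0,0,0],[0,0,-0.25],0],[[0,0,0],[0,0,-0.1],0],[[0,0,0],[0,0,0],0]])

```text
time_s: 11.63
position: [632.7, 158.7, 290.3]
eef_rot: [0.572, 0.82, 0.001, 0.001]
ft_force: [-0.1, -0.2, -5.0]
grip_width: 0.08
```

```bash
python3 st.py; python3 - <<'E'
from h import *
from cell import arm
o=arm.get_obs();print(o['position'],o['grip_width'])
g=arm.grab_frame('side');f=arm.grab_frame('wrist');pickle.dump((o,f,g),open('f6.pkl','wb'))
cv2.imwrite('pics/s6.png',np.hstack([cv2.resize(g['color'][60:260,200:400],(400,384),interpolation=cv2.INTER_CUBIC),f['color'][:,60:460]])[...,::-1])
for a,b in(((633,155),(480,0)),((480,0),(455,-216))):
    A=np.r_[a,0];B=np.r_[b,0];print(R.from_quat(o['eef_rot']).as_matrix().T@(B-A)/40)
E
```

```text
11.6333 [  0.938   3.572 290.339] [ 0.09   0.198  1.575  0.     1.366 -0.263] [-0.1   -0.213 -5.034]
tool axes in pail
 [[-0.018  1.     0.003]
 [ 1.     0.018 -0.   ]
 [-0.     0.003 -1.   ]]
bar in tool [  -1.569 -106.158  170.347]
[632.71118076 158.68203848 290.33919494] 0.07986005011047337
[-2.31105934 -4.93001911 -0.01289441]
[-4.8496437  -2.45592216 -0.00522903]
```

View pics/s6.png

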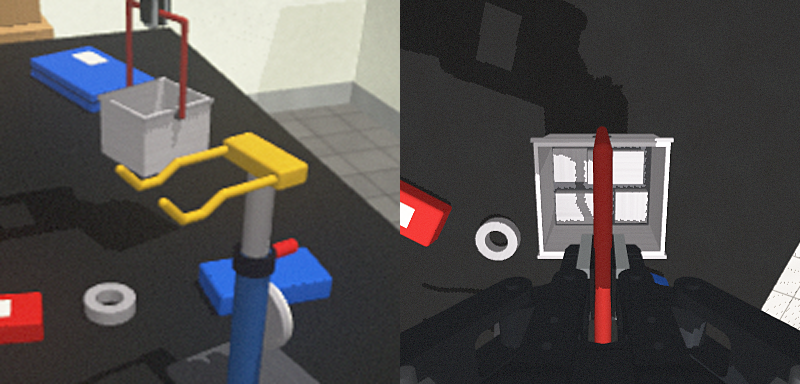

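Call:
apply_moves(targets=[[[0,0,0],[-0.05,-0.1,0],0],[[0,0,0],[-0.12,-0.25,0],0],[[0,0,0],[-0.18,-0.39,0],0],[[0,0,0],[-0.23,-0.49,0],0],[[0,0,0],[-0.25,-0.54,0],0],[[0,0,0],[-0.25,-0.54,0],0],[[0,0,0],[-0.25,-0.54,0],0],[[0,0,0],[-0.25,-0.54,0],0],[[0,0,0],[-0.25,-0.54,0],0],[[0,0,0],[-0.25,-0.5,0],0],[[0,0,0],[-0.3,-0.4,0],0],[[0,0,0],[-0.4,-0.35,0],0]])

```text
time_s: 12.73
position: [474.0, -17.8, 287.8]
eef_rot: [0.572, 0.821, -0.0, -0.001]
ft_force: [-0.1, 0.9, -4.6]
grip_width: 0.078
```

Call:
apply_moves(targets=[[[0,0,0],[-0.48,-0.3,0],0],[[0,0,0],[-0.48,-0.25,0],0],[[0,0,0],[-0.48,-0.24,0],0],[[0,0,0],[-0.48,-0.24,0],0],[[0,0,0],[-0.48,-0.24,0],0],[[0,0,0],[-0.48,-0.24,0],0],[[0,0,0.3],[-0.4,-0.2,0],0],[[0,0,0.3],[-0.3,-0.15,0],0],[[0,0,0.3],[-0.2,-0.1,0],0],[[0,0,0.1],[-0.12,-0.06,0],0],[[0,0,0],[-0.06,-0.03,0],0],[[0,0,0],[0,0,0],0]])

```text
time_s: 13.73
position: [452.1, -194.1, 288.3]
eef_rot: [0.614, 0.789, 0.0, -0.0]
ft_force: [0.7, -0.5, -3.9]
grip_width: 0.084
```

```bash
python3 - <<'E'
from h import *
from cell import arm
np.set_printoptions(precision=2,suppress=True)
o=arm.get_obs();f=arm.grab_frame('wrist');g=arm.grab_frame('side');t=arm.grab_frame('top');pickle.dump((o,f,g,t),open('f7.pkl','wb'))
M=R.from_quat(o['eef_rot']).as_matrix()
print(o['time_s'],o['position'],'toolyaw',np.degrees(np.arctan2(M[1,1],M[0,1])),o['ft_force'],o['joint_pos'])
E_=np.eye(4);E_[:3,:3]=M;E_[:3,3]=o['position'];T=E_@f['T_tool_cam']
m=masks(f)['yel'];print('yel wrist',cv2.boundingRect(m),cv2.countNonZero(m))
print('expected tips in wrist',proj(f,(501,-172,281),T),proj(f,(516.6,-235,281),T))
cv2.imwrite('pics/s7.png',np.hstack([cv2.resize(g['color'][60:260,200:400],(400,384),interpolation=cv2.INTER_CUBIC),f['color'][:,60:460]])[...,::-1])
E
```

```text
13.7333 [ 452.14 -194.14  288.3 ] toolyaw 14.25483342727787 [ 0.74 -0.45 -3.95] [-0.61 -0.17  1.95  0.    1.36 -0.86]
yel wrist (360, 207, 152, 128) 2246
expected tips in wrist [369.49 229.53] [358.22 338.16]
```

View pics/s7.png

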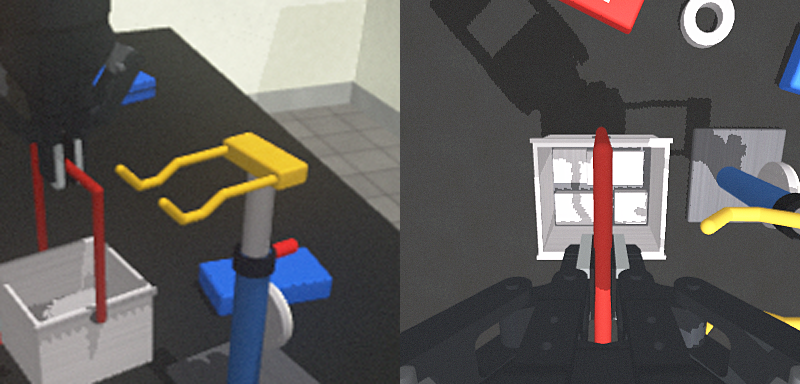

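Call:
apply_moves(targets=[[[0,0,0],[-0.1,0,0],0],[[0,0,0],[-0.2,0,0],0],[[0,0,0],[-0.17,0,0],0],[[0,0,0],[-0.1,0.1,0],0],[[0,0,0],[0,0.2,0],0],[[0,0,0],[0,0.25,0],0],[[0,0,0],[0,0.25,0],0],[[0,0,0],[0,0.25,0],0],[[0,0,0],[0,0.25,0],0],[[0,0,0],[0,0.25,0],0],[[0,0,0],[0,0.2,0],0],[[0,0,0],[0,0.1,0],0]])

```text
time_s: 14.88
position: [531.1, -197.5, 288.4]
eef_rot: [0.614, 0.79, 0.0, -0.0]
ft_force: [0.3, 0.8, -4.9]
grip_width: 0.08
```

Call:
apply_moves(targets=[[[0,0,0],[0,0.08,0],0],[[0,0,0],[0,0.03,0],0],[[0,0,0],[0,0,0],0],[[0,0,0],[0,0,0],0],[[0,0,0],[0,0,0],0],[[0,0,0],[0,0,0],0],[[0,0,0],[0,0,0.1],0],[[0,0,0],[0,0,0.1],0],[[0,0,0],[0,0,0.1],0],[[0,0,0],[0,0,0.05],0],[[0,0,0],[0,0,0],0],[[0,0,0],[0,0,0],0]])

```text
time_s: 15.88
position: [534.0, -196.9, 274.1]
eef_rot: [0.614, 0.789, 0.0, -0.0]
ft_force: [0.2, 0.4, -3.9]
grip_width: 0.077
```

```bash
python3 - <<'E'
from h import *
from cell import arm
np.set_printoptions(precision=2,suppress=True)
o=arm.get_obs();f=arm.grab_frame('wrist');g=arm.grab_frame('side');t=arm.grab_frame('top');pickle.dump((o,f,g,t),open('f8.pkl','wb'))
M=R.from_quat(o['eef_rot']).as_matrix()
print(o['time_s'],o['position'],'toolyaw',np.degrees(np.arctan2(M[1,1],M[0,1])),o['ft_force'])
cv2.imwrite('pics/s8.png',np.hstack([cv2.resize(g['color'][110:230,240:360],(400,400),interpolation=cv2.INTER_CUBIC),cv2.resize(f['color'][200:384,200:384],(400,400))])[...,::-1])
for X in((534,-197,268),(534,-197,295)):
  y=np.array([-.245,.969,0]);print([((proj(g,X+k*y)-[240,110]+.5)*400/120-.5).round() for k in(-32,32,-52,52)])
E
```

```text
15.8833 [ 533.96 -196.87  274.09] toolyaw 14.252643725227205 [ 0.23  0.42 -3.91]
[array([188., 195.]), array([114., 138.]), array([213., 215.]), array([ 93., 122.])]
[array([190., 142.]), array([114.,  87.]), array([216., 161.]), array([92., 72.])]
```

View pics/s8.png

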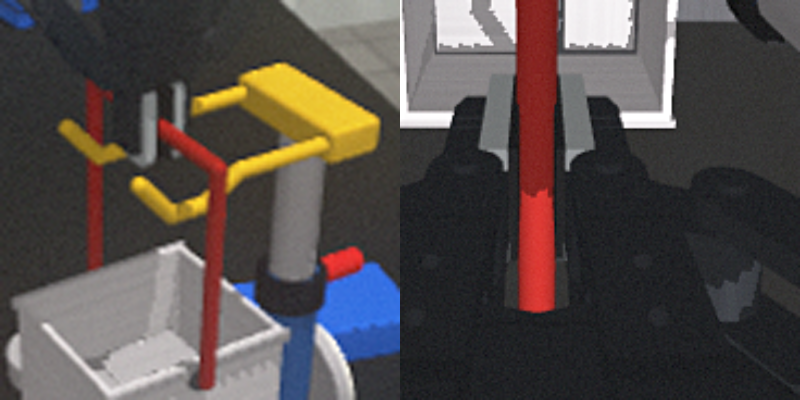

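Call:
apply_moves(targets=[[[0,0,0],[0,0,0.05],0],[[0,0,0],[0,0,0.08],0],[[0,0,0],[0,0,0.08],0],[[0,0,0],[0,0,0.07],0],[[0,0,0],[0,0,0.06],0],[[0,0,0],[0,0,0.04],0],[[0,0,0],[0,0,0.02],0],[[0,0,0],[0,0,0],0],[[0,0,0],[0,0,0],0]])

```text
time_s: 16.78
position: [534.1, -197.0, 258.6]
eef_rot: [0.614, 0.789, 0.0, -0.0]
ft_force: [0.7, 0.0, -4.9]
grip_width: 0.077
```

Call:
apply_moves(targets=[[[0,0,0],[0,0,0.02],0],[[0,0,0],[0,0,0.02],0],[[0,0,0],[0,0,0.02],0],[[0,0,0],[0,0,0],0]])

```text
time_s: 17.12
position: [534.0, -196.9, 255.9]
eef_rot: [0.614, 0.789, 0.0, -0.0]
ft_force: [-0.4, -0.2, -4.5]
grip_width: 0.08
```

Call:
apply_moves(targets=[[[0,0,0],[0,0,0.02],0],[[0,0,0],[0,0,0.02],0],[[0,0,0],[0,0,0.02],0],[[0,0,0],[0,0,0],0]])

```text
time_s: 17.45
position: [534.0, -196.9, 253.4]
eef_rot: [0.614, 0.789, 0.0, -0.0]
ft_force: [-0.8, -0.1, -4.4]
grip_width: 0.077
```

Bar centre is about 271 mm; contact is expected near 268.

Call:
apply_moves(targets=[[[0,0,0],[0,0,0.02],0],[[0,0,0],[0,0,0.02],0],[[0,0,0],[0,0,0.02],0],[[0,0,0],[0,0,0],0]])

```text
time_s: 17.78
position: [534.1, -196.9, 251.1]
eef_rot: [0.614, 0.789, 0.0, -0.0]
ft_force: [0.1, -0.7, -5.2]
grip_width: 0.074
```

Call:
apply_moves(targets=[[[0,0,0],[0,0,0.015],0],[[0,0,0],[0,0,0.015],0],[[0,0,0],[0,0,0],0]])

```text
time_s: 18.03
position: [534.1, -197.0, 250.4]
eef_rot: [0.614, 0.789, 0.0, 0.0]
ft_force: [0.3, 0.2, -3.1]
grip_width: 0.077
```

Call:
apply_moves(targets=[[[0,0,0],[0,0,0.015],0],[[0,0,0],[0,0,0.01],0],[[0,0,0],[0,0,0],0]])

```text
time_s: 18.28
position: [534.2, -197.0, 249.6]
eef_rot: [0.614, 0.789, 0.0, 0.0]
ft_force: [-0.9, 0.5, -1.8]
grip_width: 0.08
```

Call:
apply_moves(targets=[[[0,0,0],[0,0,0.01],0],[[0,0,0],[0,0,0.006],0],[[0,0,0],[0,0,0],0],[[0,0,0],[0,0,0],0]])

```text
time_s: 18.62
position: [534.2, -197.0, 248.9]
eef_rot: [0.614, 0.789, 0.0, 0.0]
ft_force: [-1.7, 1.0, -0.3]
grip_width: 0.077
```

Call:
apply_moves(targets=[[[0,0,0],[0,0,0],0.09],[[0,0,0],[0,0,0],0.11],[[0,0,0],[0,0,0],0.13],[[0,0,0],[0,0,0],0.16],[[0,0,0],[0,0,0],0.2],[[0,0,0],[0,0,0],0.25],[[0,0,0],[0,0,0],0.3],[[0,0,0],[0,0,0],0.35],[[0,0,0],[0,0,0],0.35],[[0,0,0],[0,0,0],0.35]])

```text
time_s: 19.45
position: [534.1, -196.9, 248.5]
eef_rot: [0.614, 0.789, 0.0, -0.0]
ft_force: [1.1, 0.4, -0.6]
grip_width: 0.349
```

```bash
python3 - <<'E'
from h import *
from cell import arm
g=arm.grab_frame('side');f=arm.grab_frame('wrist');o=arm.get_obs();print(o['ft_force'],o['position'])
cv2.imwrite('pics/s9.png',np.hstack([cv2.resize(g['color'][110:260,230:380],(400,400),interpolation=cv2.INTER_CUBIC),cv2.resize(f['color'][:,64:448],(400,400))])[...,::-1])
E
```

```text
[ 0.21593734 -0.11666585 -0.34775505] [ 534.09337796 -196.91651497  248.48944012]
```

Call:
apply_moves(targets=[[[0,0,0],[0,0,-0.05],0.35],[[0,0,0],[0,0,-0.1],0.35],[[0,0,0],[0,0,-0.15],0.35],[[0,0,0],[0,0,-0.2],0.35],[[0,0,0],[0,0,-0.3],0.35],[[0,0,0],[0,0,-0.4],0.35],[[0,0,0],[0,0,-0.6],0.35],[[0,0,0],[0,0,-0.6],0.35],[[0,0,0],[0,0,-0.4],0.35],[[0,0,0],[0,0,-0.2],0.35],[[0,0,0],[0,0,0],0.35],[[0,0,0],[0,0,0],0.35]])

```text
time_s: 20.55
position: [534.1, -197.0, 368.8]
eef_rot: [0.614, 0.789, 0.0, 0.0]
ft_force: [-0.0, 0.1, -0.5]
grip_width: 0.352
```

```bash
python3 - <<'E'
from h import *
from cell import arm
import os
np.set_printoptions(precision=1,suppress=True)
def look():
    o=arm.get_obs();g=arm.grab_frame('side');f=arm.grab_frame('wrist')
    E_=np.eye(4);E_[:3,:3]=R.from_quat(o['eef_rot']).as_matrix();E_[:3,3]=o['position'];return o,g,f,E_@f['T_tool_cam']
o,g,f,T=look();print(o['time_s'],o['position'],o['ft_force'])
m=masks(g)['red'];n,l,st,c=cv2.connectedComponentsWithStats(m)
for i in range(1,n):
    if st[i,4]>15:print('side red',st[i],c[i])
y=np.array([-.245,.969,0])
for z in(266,):print('pred crown ends',[proj(g,np.array([534,-197,z])+k*y) for k in(-52,52)])
# topmost red pixel per column in the crown span
for u in range(258,312,4):
    r=np.where(m[100:300,u])[0];print(u,(r[0]+100,r[-1]+100) if len(r) else None,end=' ')
m=masks(f)['red'];n,l,st,c=cv2.connectedComponentsWithStats(m);print()
for i in range(1,n):
    if st[i,4]>30:
        print('wrist red',st[i],c[i]);p=np.argwhere(l==i)[:,::-1].astype(np.float32);print(cv2.minAreaRect(p))
print('pred wrist',[proj(f,np.array([534,-197,266])+k*y,T) for k in(-52,52)])
np.save('m.npy',masks(g)['red'])
g2=arm.grab_frame('side');print('diff',np.abs(g2['color'].astype(int)-g['color']).mean())
E
```

```text
20.55 [ 534.1 -197.   368.8] [-0.   0.1 -0.5]
side red [266 146  42  93 473] [293.9 181.7]
side red [266 159   5  44 174] [268.2 179.4]
side red [336 184  13  10  85] [342.3 188.3]
side red [ 170  212   52   30 1142] [196.  227.2]
pred crown ends [array([303.6, 175.4]), array([267.5, 147.3])]
258 None 262 None 266 (np.int64(148), np.int64(188)) 270 (np.int64(147), np.int64(198)) 274 (np.int64(150), np.int64(154)) 278 (np.int64(153), np.int64(158)) 282 (np.int64(156), np.int64(161)) 286 (np.int64(158), np.int64(164)) 290 (np.int64(162), np.int64(167)) 294 (np.int64(165), np.int64(170)) 298 (np.int64(168), np.int64(173)) 302 (np.int64(172), np.int64(237)) 306 (np.int64(174), np.int64(190)) 310 None 
wrist red [ 169    0   74   29 1131] [213.9   9.8]
((205.5, 14.0), (28.0, 73.0), 90.0)
wrist red [ 258  121   11  141 1288] [262.8 191. ]
((262.9999694824219, 190.99998474121094), (9.999998092651367, 139.99996948242188), 0.0)
pred wrist [array([263.5, 255.6]), array([263.8, 130.5])]
diff 3.0975494384765625
```

Call:
apply_moves(targets=[[[0,0,0],[0,0,0],0.35],[[0,0,0],[0,0,0],0.35],[[0,0,0],[0,0,0],0.35],[[0,0,0],[0,0,0],0.35],[[0,0,0],[0,0,0],0.35],[[0,0,0],[0,0,0],0.35],[[0,0,0],[0,0,0],0.35],[[0,0,0],[0,0,0],0.35],[[0,0,0],[0,0,0],0.35],[[0,0,0],[0,0,0],0.35],[[0,0,0],[0,0,0],0.35],[[0,0,0],[0,0,0],0.35]])

```text
time_s: 21.7
position: [534.1, -197.0, 368.5]
eef_rot: [0.614, 0.789, 0.0, -0.0]
ft_force: [-1.7, -0.8, 0.4]
grip_width: 0.349
```

```bash
python3 - <<'E'
from h import *
from cell import arm
np.set_printoptions(precision=1,suppress=True)
o=arm.get_obs();f=arm.grab_frame('wrist');a=[arm.grab_frame('side') for _ in range(4)]
m=np.load('m.npy')
for g in a:
    k=masks(g)['red'];print('changed red px',cv2.countNonZero(k^m),end=' ')
# rim seen from the wrist: bright, low-saturation blob around the bar -> rectangle, compare with level pail
E_=np.eye(4);E_[:3,:3]=R.from_quat(o['eef_rot']).as_matrix();E_[:3,3]=o['position'];T=E_@f['T_tool_cam']
h=cv2.cvtColor(f['color'],cv2.COLOR_RGB2HSV);w=cv2.inRange(h,(0,0,225),(180,25,255))
n,l,st,c=cv2.connectedComponentsWithStats(w)
print('\nwhite',[s.tolist() for s in st[1:] if s[4]>60])
x=np.array([.969,.245,0]);y=np.array([-.245,.969,0])
print('level rim pred',[proj(f,np.array([534,-197,159])+i*50*x+j*45*y,T) for i in(-1,1) for j in(-1,1)])
# arms in the side view: lowest red point of near arm = rim hinge
k=masks(a[-1])['red'];r=np.argwhere(k[225:240,295:312]);print('hinge px',r.mean(0)[::-1]+[295,225],'pred',proj(a[-1],np.array([534,-197,151])-52*y),proj(a[-1],np.array([534,-197,165])-52*y))
E
```

```text
changed red px 63 changed red px 63 changed red px 60 changed red px 65 
white [[275, 0, 41, 38, 830], [217, 128, 39, 84, 480], [268, 128, 42, 23, 283], [228, 137, 13, 15, 168], [246, 137, 6, 12, 63], [268, 139, 24, 11, 246], [230, 169, 18, 21, 262], [247, 169, 11, 21, 163], [272, 169, 23, 21, 445], [268, 177, 39, 35, 267], [451, 197, 61, 135, 3254], [364, 350, 12, 24, 126]]
level rim pred [array([220.3, 209. ]), array([217.5, 130.4]), array([306.1, 209.1]), array([309.2, 130.5])]
hinge px [301.3 231.3] pred [300.5 236.2] [300.8 229.4]
```

```bash
python3 -c "
from cell import arm
print(arm.sign_off())"
```

```text
the job is handed in; nothing more can be done
None
```

I raised the bail, hung the pail on the hook by it and let go. The job was handed in about 22 s into the run. Sign-off gives no verdict, so I only have my own checks to go on.

- **Bail up:** I pushed it with the closed fingertips from below. The force at the ends of the push moves was at most about 1.2 N. In the side view the bail stood at about 1.15 rad, and the pail had not moved.
- **Lift and carry:** I gripped the crown bar and lifted. The pail weighs about 5 N. I brought it in from the open end of the hook with the crown above the tips.
- **Set down:** I lowered it in roughly 0.5 mm steps. The hook took the load with the bar centre at about 268 mm, and the wrist load fell to about -0.3 N before I opened the jaws.
- **Last checks, after backing 120 mm up:**
  - The crown bar is within about 2 mm of where it should lie in the trough, in both the side and wrist views.
  - The pail's rim matches a level pail within about 3 pixels, with the underside about 80 mm above the bench.
  - In four side pictures taken over about 0.2 s, the pail did not move.
  - The wrist force is back to about zero, within its noise.

One check failed: the last picture I tried to view was refused because I had reached the 12-picture limit. The checks after release are therefore from colour masks and calibration, not by eye. I did not measure the two cases and the ring gauge again at the end; nothing showed the arm or pail touching them.

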